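# Press the sandwich tub lids home

### The job

Three packed sandwich tubs stand on the table, and some of their lids are caught at one end only, with the other end standing proud. Press every proud lid down until it is fully home and level, so that all three tubs are closed. Leave the tubs standing where they are and do not disturb the jars, the mug or the bowl.

Things in the scene. Friction and masses are not known exactly. Their poses are not given: they have to be found in the camera images.
- tub1: Clear plastic sandwich tub, 170 x 84 mm, 72 mm tall, loose on the table, about 0.75 kg; the three tubs are identical. Origin: centre of its underside. x runs along the 170 mm length, z up. Its opaque grey lid (184 x 98 mm, 5 mm thick with a 13 mm skirt) is caught at the +x short end and may stand proud at the -x short end.
- tub1_lid (a joint): Tilt in rad of this tub's lid about its caught short end (the rim at +x 85 mm, z 72 mm in the tub's frame): 0 = fully home, its top level 77 mm above the table; larger = -x end higher (0.1 is about 15 mm). It has a stiff friction fit: about 7 N straight down near the free end moves it, it stays where it is left, and it meets a hard stop at 0. At the start a lid is either home or 0.12 to 0.20 proud.
- tub1_free_end (a point): Point on the lid's top face, on its centre line, 150 mm from the caught end and 27 mm in from the outer edge of the free (-x) end: a good place to push. It moves with the lid; when home it is 77 mm above the table.
- tub2: Clear plastic sandwich tub, 170 x 84 mm, 72 mm tall, loose on the table, about 0.75 kg; the three tubs are identical. Origin: centre of its underside. x runs along the 170 mm length, z up. Its opaque grey lid (184 x 98 mm, 5 mm thick with a 13 mm skirt) is caught at the +x short end and may stand proud at the -x short end.
- tub2_lid (a joint): Tilt in rad of this tub's lid about its caught short end (the rim at +x 85 mm, z 72 mm in the tub's frame): 0 = fully home, its top level 77 mm above the table; larger = -x end higher (0.1 is about 15 mm). It has a stiff friction fit: about 7 N straight down near the free end moves it, it stays where it is left, and it meets a hard stop at 0. At the start a lid is either home or 0.12 to 0.20 proud.
- tub2_free_end (a point): Point on the lid's top face, on its centre line, 150 mm from the caught end and 27 mm in from the outer edge of the free (-x) end: a good place to push. It moves with the lid; when home it is 77 mm above the table.
- tub3: Clear plastic sandwich tub, 170 x 84 mm, 72 mm tall, loose on the table, about 0.75 kg; the three tubs are identical. Origin: centre of its underside. x runs along the 170 mm length, z up. Its opaque grey lid (184 x 98 mm, 5 mm thick with a 13 mm skirt) is caught at the +x short end and may stand proud at the -x short end.
- tub3_lid (a joint): Tilt in rad of this tub's lid about its caught short end (the rim at +x 85 mm, z 72 mm in the tub's frame): 0 = fully home, its top level 77 mm above the table; larger = -x end higher (0.1 is about 15 mm). It has a stiff friction fit: about 7 N straight down near the free end moves it, it stays where it is left, and it meets a hard stop at 0. At the start a lid is either home or 0.12 to 0.20 proud.
- tub3_free_end (a point): Point on the lid's top face, on its centre line, 150 mm from the caught end and 27 mm in from the outer edge of the free (-x) end: a good place to push. It moves with the lid; when home it is 77 mm above the table.
- jam: Jar with paper label and steel cap, 68 mm across, 115 mm tall; loose bystander. Origin: on its underside.
- spread: Amber jar with white cap, 72 mm across, 100 mm tall; loose bystander. Origin: on its underside.
- mug: White mug, 80 mm across, 95 mm tall; loose bystander. Origin: on its underside.
- bowl: White bowl, 100 mm across, 50 mm tall; loose bystander. Origin: on its underside.
There are look-alikes about, which are no part of the job. Leave any turquoise look-alike of the tub1 alone. Leave any yellow look-alike of the tub2 alone.

How it is judged:
At the end, for the whole second after the job is handed in: All three lids are home (tilt under 0.025 rad, a gap of less than about 4 mm at the free end), and all three tubs stand upright (within 0.05 rad), at rest and within 40 mm of where they began (value of joint each of tub1_lid, tub2_lid, tub3_lid below 0.025 rad and angle between each of tub1, tub2, tub3's own z axis and vertical below 0.05 rad and distance of each of tub1, tub2, tub3 from where it was at the start of the episode below 0.04 m and linear speed of each of tub1, tub2, tub3 below 0.02 m/s); the robot touches nothing.
It fails at once if a tub is shifted by more than 40 mm or tipped by more than 0.3 rad (distance of any of tub1, tub2, tub3 from where it was at the start of the episode above 0.04 m or angle between any of tub1, tub2, tub3's own z axis and vertical above 0.3 rad).
It fails at once if a bystander (jar, mug or bowl) is moved by more than 40 mm (distance of any of jam, spread, mug, bowl from where it was at the start of the episode above 0.04 m).
It also fails if it takes over 38 s, if anything falls off the work surface, if the arm or the gripper's body presses on something with over 40 N, if the wrist force passes 120 N, or if a joint passes its speed limit or range.

### The arm

A 7-joint arm with a two-finger parallel gripper is mounted at the origin on the work surface. World frame = base frame: x ahead of the robot, y to its left, z up, the work surface at z = 0. Lengths are in m, angles in rad, forces in N, time in s.
With the tool pointing down it reaches from about 0.4 to 0.85 m from the base axis. Payload 10.4 kg.
Tool frame: the origin (TCP) lies at the very end of the fingers, on their centre line; the grasp point (between the pads) lies 19 mm behind it; z points along the fingers, y is the direction in which the jaws open and shut (so a half turn about z gives the same grasp; the last joint's range is limited). The gripper opens to 87 mm and grips with 3 to 60 N. Pads are 19 mm wide; open, the fingers measure 117 mm over their backs; the gripper's body (75 mm by 190 mm) begins 51 mm behind the grasp point.
Start: joints at [1.242, 0.332, -0.065, 1.46, 0.022, 1.35, -0.088], TCP at [0.188, -0.596, 0.223] pointing down, gripper open.
Joint ranges: [-2.6, 2.6], [-0.5, 2.12], [-1.47, 1.34], [0.16, 2.42], [-1.27, 4.41], [0.06, 2.06], [-2.6, 2.6]. Speed limits (rad/s): [2.22, 2.22, 2.79, 2.79, 3.14, 3.14, 3.14].

### API

Orientations are given as a unit quaternion [x, y, z, w].
In Python, from rig import env, cams, close_job gives the robot as it stands. The module is installed in compiled form; this text tells all that it offers.
- The arm moves only by the shell command python3 -m inch 'ROWS' [FORCE]. ROWS is JSON, a list of rows, each a list of 3 entries, a list of its own where there are three numbers: the shift along the tool's x, y, z in m, then the turn, a rotation vector about the tool's x, y, z in degrees, then the finger opening in m, from 0 to 0.087. In form: [[[x, y, z], [ax, ay, az], gripper], ...]. A call has 1 to 12 rows; each row is the pose to reach, as a shift and turn from the pose commanded when the call began, along the tool's axes at that moment; what a row does not reach only later rows make up. A row lasts 1/8 s, in which the tool goes at most 62.5 mm and 10.7 degrees, less where a joint would pass 70% of its speed; a pose out of reach is approached as far as the arm can. A call with a gripper value outside its range is refused whole. The fingers move at their own pace and stop on an object; FORCE is the grip in N (left out, the last holds). Time passes only in rows, so rows that repeat a pose let the fingers close. It gives the time, the measured TCP pose, the force and the opening at its end, in the units of the state.
- env.state(): the state, without advancing time (a new reading comes with each control period).
- cams.camera(name): name is "scene" or "top"; returns the picture (420x560x3 uint8, red, green, blue); there is no depth.
- cams.get_calibration(name): a dict with "intrinsics" (3x3 intrinsics, pixels), "k1" (the pictures are not rectified: a ray, as slopes to the right and down, at radius r is drawn at 1 + k1 r^2 times it, then the intrinsics apply), "extrinsics" (4x4, takes a point from world to camera coordinates). Camera axes: x right, y up, looking along -z (the intrinsics and any distortion apply to the point x, -y, -z); pixel columns grow to the right and rows downward; lengths in m; the calibration is good to about 2 mm. A picture is of the moment at which its call begins. get_calibration takes no time and is no camera call.
- close_job(): hands the job in, once; it reports no verdict.
The state is a dict: "t": time; "joint_pos": joint angles; "qvel": joint speeds; "joint_efforts": joint torques, N m; "ee_pos": TCP position; "ee_rot": TCP orientation; "ft_force": force on the tool from outside, world axes, zero at the start; "ft_torque": the same for the moment, N m; "gripper_width": finger opening in m.
Only numpy, scipy, OpenCV 4.12 (cv2) and the standard library are available. Lean on these libraries where they do the work, as an engineer would, in place of code of your own. Each camera call takes 0.05 s, during which the arm holds its last target. There are 200 camera calls.

## Working session

There is one attempt and no reset: what is moved stays moved. The work goes in short steps, Python scripts to look and compute and a shell command to move; the robot and the scene stay as the last step left them, time stands still between calls to the robot, and variables do not carry over. Pictures are saved under pics/ and viewed, on a budget of 10 in all, crops included, one or two more only if the job needs it, and the job is handed in when it is done.

```bash
mkdir -p pics; python3 - <<'E'
from rig import env,cams
import cv2,numpy as np
for n in("scene","top"):
    cv2.imwrite(f"pics/{n}0.png",cv2.resize(cams.camera(n)[:,:,::-1],(800,600),interpolation=cv2.INTER_CUBIC))
    c=cams.get_calibration(n);print(n,{k:np.round(v,4).tolist() for k,v in c.items()})
s=env.state();print(s["t"],s["ee_pos"],s["ee_rot"],s["ft_force"],s["gripper_width"])
E
```

```text
scene {'intrinsics': [[495.9162, 0.0, 272.607], [0.0, 495.9162, 211.9221], [0.0, 0.0, 1.0]], 'k1': -0.054, 'extrinsics': [[0.4103, 0.912, 0.0006, -0.2177], [-0.6634, 0.298, 0.6863, 0.2772], [0.6257, -0.282, 0.7273, -1.6971], [0.0, 0.0, 0.0, 1.0]]}
top {'intrinsics': [[382.6367, 0.0, 286.541], [0.0, 382.6367, 211.1757], [0.0, 0.0, 1.0]], 'k1': 0.0122, 'extrinsics': [[-0.0011, -1.0, -0.0098, 0.0359], [0.9842, -0.0028, 0.1769, -0.5094], [-0.1769, -0.0094, 0.9842, -1.1342], [0.0, 0.0, 0.0, 1.0]]}
0.1 [ 0.1880201  -0.59568048  0.22186217] [ 9.88335318e-01  1.52292167e-01 -1.36250206e-04 -6.13679336e-04] [0.17000682 0.34463502 0.01713555] 0.08731994024968376
```

View pics/scene0.png

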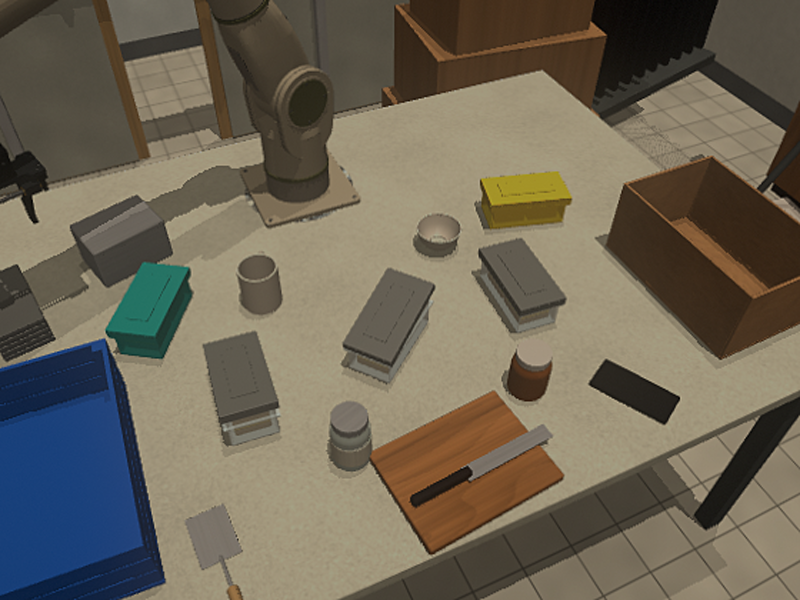

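View pics/top0.png

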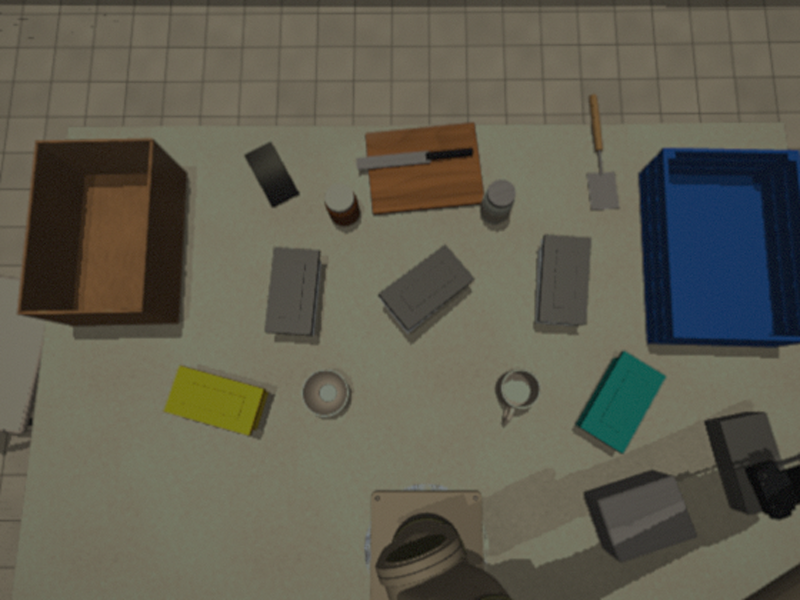

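The scene view shows three grey tubs at about (240,385), (390,320) and (522,283). In the top view they are at (564,280), (426,290) and (294,291). I'll enlarge them to see the lid ends.

```bash
python3 - <<'E'
from rig import cams
import cv2,numpy as np
s=cams.camera("scene")[:,:,::-1];t=cams.camera("top")[:,:,::-1]
def cr(im,x,y,w=86,h=100):
    return cv2.resize(np.clip(im[y-h//2:y+h//2,x-w//2:x+w//2].astype(float)*1.7,0,255).astype('uint8'),(266,300),interpolation=cv2.INTER_CUBIC)
a=[cr(s,x,y) for x,y in((168,272),(272,226),(365,200))]
b=[cr(t,x,y) for x,y in((395,196),(298,203),(206,204))]
print("scale",266/86,"x, 3.0 y")
cv2.imwrite("pics/crops.png",np.vstack([np.hstack(a),np.hstack(b)]))
E
```

```text
scale 3.0930232558139537 x, 3.0 y
```

View pics/crops.png

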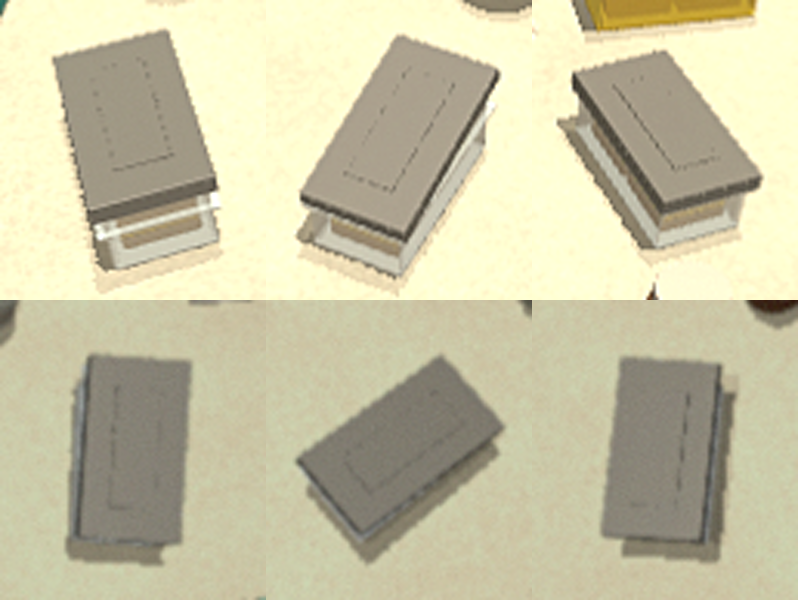

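Both proud ends show as a visible clear rim. The left tub (C) looks proud at its near end and the middle tub (B) at its far end. The right tub (A) looks closed. I'll fit the pose and tilt from the lid corners in both views.

```bash
cat > fit.py <<'E'
import numpy as np,cv2
from scipy.optimize import least_squares
from rig import cams
C={n:cams.get_calibration(n) for n in("scene","top")}
def proj(n,P):
    c=C[n];E=np.array(c["extrinsics"]);K=np.array(c["intrinsics"]);q=P@E[:3,:3].T+E[:3,3]
    r=np.c_[q[:,0],-q[:,1]]/-q[:,2:]
    r=r*(1+c["k1"]*(r**2).sum(1,keepdims=True))
    return r*K[0,0]+K[:2,2]
def lid(p,pts):
    x,y,a,t=p;d=pts-[.085,0,.072];c,s=np.cos(t),np.sin(t)
    # tilt about y: free end (-x) rises
    d=np.c_[c*d[:,0]+s*d[:,2],d[:,1],-s*d[:,0]+c*d[:,2]]+[.085,0,.072]
    c,s=np.cos(a),np.sin(a)
    return np.c_[c*d[:,0]-s*d[:,1]+x,s*d[:,0]+c*d[:,1]+y,d[:,2]]
corn=np.array([[sx*.092,sy*.049,.077] for sx,sy in((1,1),(1,-1),(-1,-1),(-1,1))])
def fit(obs,xy):
    for a0 in np.arange(8)*np.pi/4:
        f=lambda p:np.concatenate([(proj(n,lid(p,corn))[np.roll(np.arange(4),0)]-o).ravel() for n,o in o2.items()])
        for k in range(4):
            o2={n:np.roll(o,k,0) for n,o in obs.items()}
            r=least_squares(f,[*xy,a0,.05])
            if r.cost<60 and abs(r.x[3])<.4: yield r
E
python3 - <<'E'
from fit import *
import numpy as np
off={'sC':(168,272),'sB':(272,226),'sA':(365,200),'tC':(395,196),'tB':(298,203),'tA':(206,204)}
px={'sC':[(54,60),(167,32),(216,181),(90,213)],'sB':[(135,36),(233,72),(139,235),(36,197)],'sA':[(41,75),(134,52),(229,180),(130,205)],
'tC':[(90,55),(191,61),(183,243),(80,241)],'tB':[(174,57),(237,128),(98,235),(31,162)],'tA':[(89,58),(188,65),(174,242),(71,235)]}
R={k:np.array(v)/[3.093,3.0]+np.array(off[k])-[43,50] for k,v in px.items()}
for T,xy in(('A',(.5,.3)),('B',(.5,0)),('C',(.5,-.3))):
    # the scene view is turned from the top view: try each correspondence
    res=[]
    for j in range(4):
        for r in fit({'scene':np.roll(R['s'+T],j,0),'top':R['t'+T]},xy): res.append((round(r.cost,2),*np.round(r.x[:2],4),round(r.x[2]%(2*np.pi),3),round(r.x[3],3)))
    for q in sorted(set(res))[:6]:
        print(T,q,lid(q[1:],np.array([[-.065,0,.077]]))[0].round(4))
E
```

```text
A (np.float64(6.7), np.float64(0.5312), np.float64(0.2817), np.float64(3.085), np.float64(-0.044)) [0.5962 0.278  0.0704]
A (np.float64(7.29), np.float64(0.5314), np.float64(0.2815), np.float64(6.207), np.float64(-0.041)) [0.4665 0.2865 0.0708]
B (np.float64(9.41), np.float64(0.5348), np.float64(-0.001), np.float64(5.403), np.float64(0.126)) [0.4946 0.0477 0.0958]
B (np.float64(27.52), np.float64(0.5315), np.float64(0.0005), np.float64(2.262), np.float64(-0.074)) [ 0.5729 -0.0495  0.0659]
C (np.float64(7.33), np.float64(0.5518), np.float64(-0.2925), np.float64(3.067), np.float64(0.083)) [ 0.6157 -0.2973  0.0894]
C (np.float64(14.05), np.float64(0.5476), np.float64(-0.2933), np.float64(6.208), np.float64(-0.066)) [ 0.4828 -0.2884  0.0671]
```

The fit has a common bias of about -0.04 rad. A is home, since it reads equally level both ways round. B is proud by about 0.17 with its free end at (0.495, 0.048). C is proud by about 0.12 with its free end at (0.616, -0.297). I'll go to C first with the fingers closed.

```bash
python3 -m inch '[[[0.498,-0.156,0.05],[0,0,0],0],[[0.498,-0.156,0.05],[0,0,0],0],[[0.498,-0.156,0.05],[0,0,0],0],[[0.498,-0.156,0.05],[0,0,0],0],[[0.498,-0.156,0.05],[0,0,0],0],[[0.498,-0.156,0.05],[0,0,0],0],[[0.498,-0.156,0.05],[0,0,0],0],[[0.498,-0.156,0.05],[0,0,0],0],[[0.498,-0.156,0.05],[0,0,0],0],[[0.498,-0.156,0.05],[0,0,0],0],[[0.498,-0.156,0.05],[0,0,0],0],[[0.498,-0.156,0.05],[0,0,0],0]]' 20
```

```text
t: 1.7
ee_pos: [0.6149, -0.2993, 0.173]
ee_rot: [0.989, 0.151, -0.0, 0.001]
ft_force: [0.4, -0.6, 0.7]
gripper_width: 0.0003
```

```bash
python3 -m inch '[[[0,0,0.035],[0,0,0],0],[[0,0,0.06],[0,0,0],0],[[0,0,0.067],[0,0,0],0],[[0,0,0.071],[0,0,0],0],[[0,0,0.075],[0,0,0],0],[[0,0,0.079],[0,0,0],0],[[0,0,0.083],[0,0,0],0],[[0,0,0.087],[0,0,0],0],[[0,0,0.09],[0,0,0],0],[[0,0,0.092],[0,0,0],0]]'
```

```text
t: 2.95
ee_pos: [0.6181, -0.2978, 0.0827]
ee_rot: [0.988, 0.152, 0.002, 0.001]
ft_force: [2.7, -0.5, 6.9]
gripper_width: 0.0006
```

```bash
python3 -m inch '[[[0,0,0.003],[0,0,0],0],[[0,0,0.005],[0,0,0],0],[[0,0,0.007],[0,0,0],0],[[0,0,0.007],[0,0,0],0]]'
```

```text
t: 3.45
ee_pos: [0.6185, -0.2979, 0.0772]
ee_rot: [0.988, 0.152, 0.003, 0.002]
ft_force: [-1.0, 0.4, 15.5]
gripper_width: 0.0003
```

```bash
python3 -m inch '[[[0,0,0.002],[0,0,0],0],[[0,0,0.003],[0,0,0],0],[[0,0,0.003],[0,0,0],0]]'
```

```text
t: 3.82
ee_pos: [0.6186, -0.298, 0.0767]
ee_rot: [0.988, 0.152, 0.003, 0.002]
ft_force: [-10.7, 5.1, 32.9]
gripper_width: 0.0003
```

C met its hard stop at z = 0.077. Next I'll lift off and cross to B.

```bash
python3 -m inch '[[[0,0,-0.03],[0,0,0],0],[[0,0,-0.09],[0,0,0],0],[[-0.012,-0.366,-0.09],[0,0,0],0],[[-0.012,-0.366,-0.09],[0,0,0],0],[[-0.012,-0.366,-0.09],[0,0,0],0],[[-0.012,-0.366,-0.09],[0,0,0],0],[[-0.012,-0.366,-0.09],[0,0,0],0],[[-0.012,-0.366,-0.09],[0,0,0],0],[[-0.012,-0.366,-0.09],[0,0,0],0],[[-0.012,-0.366,-0.09],[0,0,0],0],[[-0.012,-0.366,-0.09],[0,0,0],0]]'
```

```text
t: 5.2
ee_pos: [0.4949, 0.0467, 0.1606]
ee_rot: [0.988, 0.151, 0.0, 0.0]
ft_force: [0.6, -0.2, -0.6]
gripper_width: 0.0005
```

```bash
python3 -m inch '[[[0,0,0.035],[0,0,0],0],[[0,0,0.05],[0,0,0],0],[[0,0,0.055],[0,0,0],0],[[0,0,0.06],[0,0,0],0],[[0,0,0.064],[0,0,0],0],[[0,0,0.068],[0,0,0],0],[[0,0,0.072],[0,0,0],0],[[0,0,0.076],[0,0,0],0],[[0,0,0.08],[0,0,0],0],[[0,0,0.083],[0,0,0],0],[[0,0,0.085],[0,0,0],0]]'
```

```text
t: 6.58
ee_pos: [0.495, 0.049, 0.077]
ee_rot: [0.988, 0.152, 0.0, -0.0]
ft_force: [-10.4, 2.5, 23.6]
gripper_width: 0.0006
```

```bash
python3 -m inch '[[[0,0,0.002],[0,0,0],0],[[0,0,0.002],[0,0,0],0]]'; python3 -m inch '[[[0,0,-0.05],[0,0,0],0],[[0,0,-0.1],[0,0,0],0],[[-0.15,0.35,-0.15],[0,0,0],0],[[-0.15,0.35,-0.15],[0,0,0],0],[[-0.15,0.35,-0.15],[0,0,0],0],[[-0.15,0.35,-0.15],[0,0,0],0],[[-0.15,0.35,-0.15],[0,0,0],0],[[-0.15,0.35,-0.15],[0,0,0],0],[[-0.15,0.35,-0.15],[0,0,0],0],[[-0.15,0.35,-0.15],[0,0,0],0],[[-0.15,0.35,-0.15],[0,0,0],0]]'
python3 - <<'E'
from rig import cams
import cv2,numpy as np
s=cams.camera("scene")[:,:,::-1];t=cams.camera("top")[:,:,::-1]
def cr(im,x,y,w=86,h=100):
    return cv2.resize(np.clip(im[y-h//2:y+h//2,x-w//2:x+w//2].astype(float)*1.7,0,255).astype('uint8'),(266,300),interpolation=cv2.INTER_CUBIC)
a=[cr(s,x,y) for x,y in((168,272),(272,226),(365,200))]
b=[cr(t,x,y) for x,y in((395,196),(298,203),(206,204))]
cv2.imwrite("pics/crops2.png",np.vstack([np.hstack(a),np.hstack(b)]))
E
```

```text
t: 6.82
ee_pos: [0.4951, 0.049, 0.0766]
ee_rot: [0.988, 0.152, 0.0, -0.0]
ft_force: [-13.1, 1.5, 31.0]
gripper_width: 0.0005
t: 8.2
ee_pos: [0.4575, -0.3291, 0.2237]
ee_rot: [0.988, 0.153, 0.0, -0.0]
ft_force: [0.9, 0.2, 0.4]
gripper_width: 0.0005
```

View pics/crops2.png

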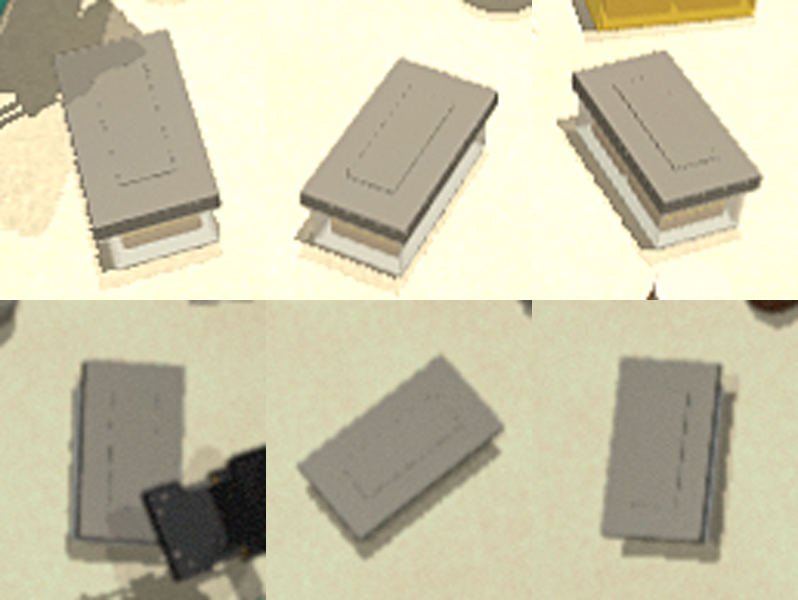

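All three lids now sit level with no rim showing, the tubs have not moved, and the gripper is clear at z = 0.22. I'll hand it in.

```bash
python3 -c "
from rig import close_job,env
s=env.state();print(s['t'],s['ft_force'],abs(s['qvel']).max());print(close_job())"
```

```text
8.3 [ 0.15057296  0.69376049 -0.86287623] 0.005718023944076404
the job is handed in; nothing more can be done
None
```

I pressed the two proud lids home and handed the job in at t = 8.3 s; no verdict is reported. One was on the middle tub (free end towards the robot), the other on the tub on the robot's right (free end away from it). Both stopped hard at a tip height of 0.0767 m, with 31–33 N straight down.

The third tub's lid was already home, so I left it alone. The corner fit gave about -0.04 rad whichever end was taken as caught. I read that as a fit bias, so it does not measure the tilt exactly.

In the last pictures all three lids looked level, with no rim showing under them. The tubs showed no visible shift, and the arm was clear and at rest. The gripper hid one corner of the right-hand tub in the top view, but the scene view showed that tub whole. I did not refit the tilts after pressing or take a last look at the jars, mug and bowl. The gripper crossed at 0.16 m or higher, above all of them.

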